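Serve a loaf on a board slid out over a riser

ROBOT

A 6-joint arm with a two-finger parallel gripper is mounted at the origin on a cart in front of the work surface, level with it; the furniture and walls round the work are solid. World frame = base frame: x ahead of the robot, y to its left, z up, the work surface at z = 0. Lengths are in m, angles in rad, forces in N, time in s.
With the tool pointing down it reaches from about 0.275 to 1 m from the base axis. Payload 8.4 kg.
Tool frame: the origin (TCP) lies on the centre line of the jaws, within the pads' length; the fingertips stand 17 mm ahead of it and the grasp point (between the pads) lies 2 mm behind it (bot.tcp_to_tips is the y of the fingertips in the tool frame, in m); y points along the fingers, z is the direction in which the jaws open and shut, and the axes are right-handed (so a half turn about y gives the same grasp; the last joint's range is limited). The gripper opens to 85 mm and grips with 20 to 120 N. Pads are 22 mm wide; open, the fingers measure 114 mm over their backs; the gripper's body (76 mm by 85 mm) begins 54 mm behind the grasp point. The pads swing forward as they close: fully open they stand 13 mm farther back than shut.
Start: joints at [1.154, 0.353, 1.633, -0, 1.155, -0.002], TCP at [0.252, 0.572, 0.248] pointing down, gripper open.
Joint ranges: [-2.63, 2.63], [-0.92, 2.1], [0.06, 2.66], [-1.3, 4.44], [0, 2.69], [-3.02, 3.02]. Speed limits (rad/s): [2.22, 2.22, 2.79, 3.14, 3.14, 3.14].

INTERFACE

Orientations are given as a unit quaternion [x, y, z, w].
In Python, from workcell import bot, hand, kinematics, get_obs, vision, hand_in gives the robot as it stands. The module is installed in compiled form; this text tells all that it offers. Calls block until the motion is done:
- bot.reach(position, orientation): joint-space move of the TCP to a pose.
- bot.servo_line(position, ori=None, velocity=0.15): straight line of the TCP; ori=None keeps the orientation; velocity is the mean speed in m/s.
- bot.goto_joints(angles): joint-space move.
- hand.move_gripper(opening, strength=None): finger opening in m; strength is the grip in N (None keeps the last); returns when the fingers have stopped.
- bot.dwell(seconds).
- kinematics.solve_ik(position, orientation): joint angles nearest the present ones, or None.
- get_obs(): the state.
- vision.read_camera(name): name is "side" or "top"; returns a dict with "frame" (384x512x3 uint8, red, green, blue), "intrinsics" (3x3 intrinsics, pixels), "dist" ([k1, k2, p1, p2, k3] as OpenCV has them; the pictures are not rectified), "view" (4x4, takes a point from world to camera coordinates). Camera axes: x right, y down, z forward; pixel columns grow to the right and rows downward; lengths in m; the calibration is good to about 2 mm. A picture is of the moment at which its call begins. There is no depth.
A pose or a line that the arm cannot do raises bot.IKError and nothing moves.
- hand_in(): hands the job in, once; it reports no verdict.
The state is a dict: "time_s": time; "joint_pos": joint angles; "joint_vel": joint speeds; "joint_efforts": joint torques, N m; "position": TCP position; "orientation": TCP orientation; "wrist_force": force on the tool from outside, world axes, zero at the start; "ft_torque": the same for the moment, N m; "gripper_width": finger opening in m.
Only numpy, scipy, OpenCV 4.12 (cv2) and the standard library are available. Lean on these libraries where they do the work, as an engineer would, in place of code of your own. Each camera call takes 0.05 s, during which the arm holds its last target.

TASK

Lift the small loaf out of its open tin and set it down gently on the bread board, on the wide part between the dark strip and the end away from the handle. Then take the board by its handle and slide it along the riser (without lifting it off) until the dark strip lies right over the riser's right-hand end edge, square with it, so that a hand fits under the overhang. The board would tip there, so finish while still holding the handle, with the board flat on the riser and the loaf riding on it; do not disturb the egg timer, the tumbler or the small tin can.

Things in the scene. Friction and masses are not known exactly. Their poses are not given: they have to be found in the camera images.
- loaf_center (a point): Centre, half-way up, of the brown loaf's block: 52 mm (its x) by 95 mm (its y, the long way) by 54 mm high, straight firm sides, plus a low rounded crest 8 mm higher; weighs about 0.25 kg. At the start it sits in the tin with 4 mm of play at each side, its underside 3 mm above the worktop and its upper 24 mm standing clear of the tin's rim. Axes as the loaf's; z up.
- loaf_tin: Open aluminium loaf tin, fixed to the worktop. Origin under its centre, on the worktop. Outside 72 x 115 mm over the rolled rim (x, y), rim top 33 mm above the worktop, cavity 60 x 103 mm, floor 3 mm up; a small flat tab sticks out at each y end (136 mm over the tabs).
- riser: Low counter riser, fixed: a dark wooden top 160 mm (x) by 300 mm (y) on two black steel legs, top face 70 mm above the worktop. Origin on the worktop under its centre, y along its length. Wall cabinets hang above the back of the worktop (fronts at about x = 0.57, undersides about 0.49 m up): keep the wrist low when reaching to the back.
- riser_edge (a point): Middle of the upper edge of the riser's right-hand (-y) end. Axes as the riser's: x along that edge, y pointing back along the riser (the board slides out to -y), z up.
- strip (a point): Middle of the thin dark strip (5 mm wide, along x) inlaid across the top face of the pale bread board. Axes as the board's: y points from the strip to the handle. The board is 18 mm thick, about 0.5 kg, and lies loose on the riser. Its wide part is 130 mm wide (x) and reaches from 150 mm beyond the strip (y = -0.15, the end away from the handle) to y = +0.09; a straight handle 36 mm wide, also 18 mm thick, goes on to y = +0.19.
- handle (a point): Centre of the board's handle, half-way up its thickness (9 mm above the riser's top), at y = +0.14 from the strip. Axes as the board's: the handle is 36 mm wide along x, 100 mm long along y.
- board: The bread board; origin on its underside, below the strip. Axes as the board's: y towards the handle, z up.
- loaf: The loaf; origin under its centre. y along its length, z up.
- egg_timer: Egg timer, 62 mm across and 40 mm high, standing loose on the worktop off the riser's right-hand end (the board passes above it). Origin under its centre.
- tumbler: Drinking tumbler, 79 mm across and 90 mm high, standing loose on the worktop at the right. Origin under its centre.
- tin_small: Small food tin can, 57 mm across and 72 mm high, standing loose at the left of the riser. Origin under its centre.
Things that resemble listed ones, but are neither listed nor needed, are in the scene too. Several things look just like the loaf: the one meant starts farthest to the robot's left.

How it is judged:
On the way, in this order (a step that is already met when the one before it is completed fails the run):
1. the loaf is lifted clear of the tin (height (world z) of loaf above 0.04 m and contact force between the fingers and loaf above 0.5 N), for 0.1 s.
2. the loaf stands released on the board, between the strip and the far end (y of loaf in the frame of board between -0.125 and -0.03 m and x of loaf in the frame of board between -0.045 and 0.045 m and z of loaf in the frame of board between 0.014 and 0.022 m and angle between loaf's own z axis and vertical below 0.1 rad and contact force between the fingers and loaf below 0.1 N and linear speed of loaf below 0.03 m/s), for 0.2 s.
3. the board's strip is slid to the riser's end edge (y of strip in the frame of riser_edge between -0.008 and 0.008 m), for 0.2 s.
At the end, for the whole second after the job is handed in: Fingers hold the handle (over 1 N, within 70 mm of its centre); board at rest flat on the riser (0.05 rad, 6 mm), strip within 8 mm of the end edge, square to 0.08 rad, 35 mm sideways; loaf upright on the board 30 to 125 mm beyond the strip, within 45 mm of its middle, not touched (all of step 3 and x of strip in the frame of riser_edge between -0.035 and 0.035 m and angle between the y axis of board and the y axis of riser, either way round below 0.08 rad and angle between board's own z axis and vertical below 0.05 rad and height (world z) of board between 0.065 and 0.076 m and contact force between board and riser above 0.5 N and contact force between the fingers and board above 1 N and distance between the grasp point and handle below 0.07 m and linear speed of board below 0.02 m/s and y of loaf in the frame of board between -0.125 and -0.03 m and x of loaf in the frame of board between -0.045 and 0.045 m and z of loaf in the frame of board between 0.014 and 0.022 m and angle between loaf's own z axis and vertical below 0.1 rad and contact force between the fingers and loaf below 0.1 N); the arm keeps its last pose, push and grip.
It fails at once if the loaf was dropped or thrown (contact force between the fingers and loaf below 0.05 N and linear speed of loaf above 0.6 m/s).
It fails at once if the board was lifted off the riser or tipped (height (world z) of strip above 0.108 m or height (world z) of strip below 0.07 m or angle between board's own z axis and vertical above 0.2 rad).
It fails at once if a bystander was disturbed (distance of any of egg_timer, tumbler, tin_small from where it was at the start of the episode above 0.03 m or angle between any of tumbler, tin_small, egg_timer's own z axis and vertical above 0.4 rad).
It also fails if it takes over 46 s, if anything falls off the work surface, if the arm or the gripper's body presses on something with over 40 N, if the wrist force passes 120 N, or if a joint passes its speed limit or range.

## Working session

There is one attempt and no reset: what is moved stays moved. The work goes in short steps, each a Python script; the robot and the scene stay as the last script left them, time stands still between calls to the robot, and variables do not carry over. Pictures are saved under pics/ and viewed, and the job is handed in when it is done.

```bash
ls; mkdir -p pics
python3 - <<'E'
from workcell import bot, hand, kinematics, get_obs, vision
import cv2
o=get_obs(); print(o)
print(bot.tcp_to_tips)
for n in("side","top"):
    r=vision.read_camera(n); cv2.imwrite(f"pics/{n}0.png",r["frame"][:,:,::-1]); print(n,r["intrinsics"],r["dist"],r["view"])
E
```

```text
pics
{'time_s': 0.0, 'joint_pos': array([ 1.15358654e+00,  3.53643652e-01,  1.63416203e+00, -2.16002580e-05,
        1.15517589e+00, -2.39629575e-03]), 'joint_vel': array([ 0.00012081, -0.00140691,  0.00033933,  0.00065264,  0.00088175,
       -0.00080119]), 'joint_efforts': array([-2.71899160e-03, -6.05241323e+01, -3.42074955e+01, -8.85878148e-05,
        9.03690961e-03, -1.09609380e-05]), 'position': array([0.25170412, 0.57157186, 0.24755253]), 'orientation': array([ 0.69243444, -0.14570187,  0.14551099, -0.69147094]), 'wrist_force': array([0.88543743, 0.10384176, 0.28918312]), 'ft_torque': array([ 0.04220144, -0.04558082,  0.03336328]), 'gripper_width': 0.08543622687474488}
0.017
side [[475.76993665   0.         253.93773075]
 [  0.         475.76993665 190.84931838]
 [  0.           0.           1.        ]] [0.01294407 0.         0.         0.         0.        ] [[ 0.95640302 -0.29187499 -0.01011186 -0.50412045]
 [-0.19578393 -0.61507552 -0.76377402  0.10702745]
 [ 0.21670698  0.73245552 -0.64540452  1.79032689]
 [ 0.          0.          0.          1.        ]]
top [[496.00383472   0.         255.42371802]
 [  0.         496.00383472 189.63640324]
 [  0.           0.           1.        ]] [-0.14580185  0.          0.          0.          0.        ] [[-0.25545788 -0.96674487 -0.01206796  0.05703123]
 [-0.75490172  0.20724667 -0.62223163  0.42041158]
 [ 0.60404028 -0.14984385 -0.78274016  1.63433375]
 [ 0.          0.          0.          1.        ]]
```

View pics/side0.png

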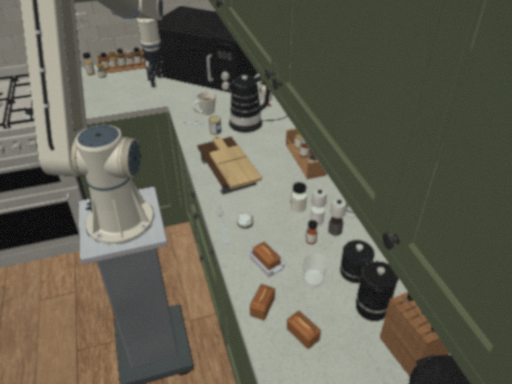

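View pics/top0.png

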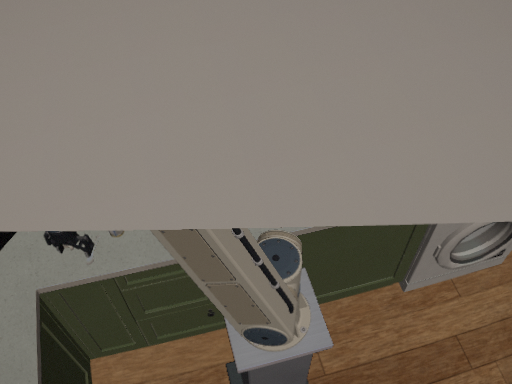

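Side view: three loaves at about (266,253), (262,300) and (303,328). The top view is mostly hidden by a beige cabinet surface. +y runs up the side picture, so the loaf at (266,253), the only one in a tin, fits "farthest left". I'll confirm that in an enlarged crop.

```bash
cat > h.py <<'E'
import numpy as np, cv2
from workcell import bot, hand, kinematics, get_obs, vision
def cam(n):
    r=vision.read_camera(n); return r
def ray(r,uv):
    p=cv2.undistortPoints(np.array([[uv]],float),r["intrinsics"],np.array(r["dist"]))[0,0]
    V=r["view"];R=V[:3,:3];c=-R.T@V[:3,3];d=R.T@np.array([p[0],p[1],1]);return c,d
def onz(r,uv,z):
    c,d=ray(r,uv);return c+d*(z-c[2])/d[2]
def proj(r,P):
    V=r["view"];rv=cv2.Rodrigues(V[:3,:3])[0]
    return cv2.projectPoints(np.array(P,float).reshape(-1,3),rv,V[:3,3],r["intrinsics"],np.array(r["dist"]))[0][:,0]
def crop(r,x0,y0,w,h,s,name):
    im=r["frame"][y0:y0+h,x0:x0+w,::-1]; cv2.imwrite(name,cv2.resize(im,None,fx=s,fy=s,interpolation=cv2.INTER_CUBIC))
E
python3 - <<'E'
from h import *
r=cam("side"); np.savez("side0.npz",**r)
crop(r,230,230,100,110,5.4,"pics/c1.png"); crop(r,180,100,110,130,4.6,"pics/c2.png")
print("campos",ray(r,(250,190))[0],ray(cam("top"),(250,190))[0])
for uv in((266,253),(262,300),(303,328)): print(onz(r,uv,.04))
E
```

```text
campos [ 0.11512024 -1.392645    1.23213226] [-0.65526491  0.21290062  1.54154029]
[ 0.4595756  -0.36153599  0.04      ]
[ 0.38823649 -0.54068748  0.04      ]
[ 0.47129727 -0.66981552  0.04      ]
```

View pics/c1.png

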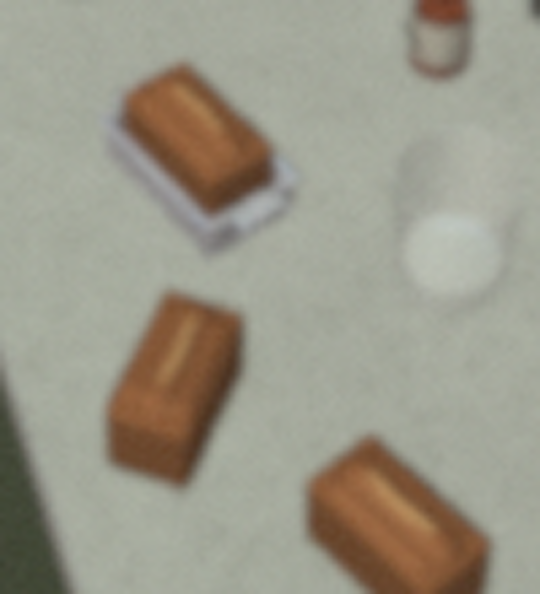

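View pics/c2.png

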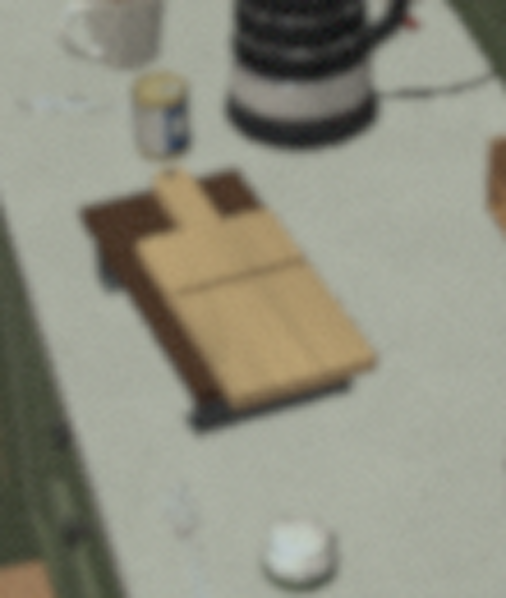

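The crop confirms it: the loaf at the top, full-image (266,253), sits in the silvery tin. The other two, at (262,300) and (303,328), stand bare on the worktop. The board lies on the dark riser with its strip at about (232,160) and its handle at about (218,142). Next, corners from masks.

```bash
cat >> h.py <<'E'
def mask_area(r,lo,hi,box):
    x0,y0,w,h=box; S=8
    im=cv2.resize(r["frame"][y0:y0+h,x0:x0+w],None,fx=S,fy=S,interpolation=cv2.INTER_CUBIC)
    hsv=cv2.cvtColor(im,cv2.COLOR_RGB2HSV); m=cv2.inRange(hsv,lo,hi)
    m=cv2.morphologyEx(m,cv2.MORPH_OPEN,np.ones((9,9),np.uint8)); m=cv2.morphologyEx(m,cv2.MORPH_CLOSE,np.ones((25,25),np.uint8))
    cs=cv2.findContours(m,cv2.RETR_EXTERNAL,cv2.CHAIN_APPROX_NONE)[0]
    c=max(cs,key=cv2.contourArea)
    f=lambda p:(np.array(p,float).reshape(-1,2)+.5)/S-.5+[x0,y0]
    return im,m,c,f
E
python3 - <<'E'
from h import *
r=dict(np.load("side0.npz"))
im,m,c,f=mask_area(r,(5,110,60),(20,255,255),(245,235,45,42))
a=cv2.approxPolyDP(c,12,True)
print("loaf",f(a).round(1).tolist())
o=im[:,:,::-1].copy(); cv2.polylines(o,[a],True,(0,255,0),1); cv2.drawContours(o,[c],-1,(255,0,0),1); 
im2,m2,c2,f2=mask_area(r,(12,60,140),(30,170,255),(195,130,75,65))
a2=cv2.approxPolyDP(c2,10,True); print("board",f2(a2).round(1).tolist())
o2=im2[:,:,::-1].copy(); cv2.polylines(o2,[a2],True,(0,255,0),1)
cv2.imwrite("pics/m1.png",cv2.resize(o,None,fx=1.5,fy=1.5));cv2.imwrite("pics/m2.png",o2)
print(im[150:160:5,100:160:20].tolist())
E
```

```text
loaf [[262.7, 242.7], [254.1, 247.3], [253.7, 252.9], [269.4, 267.9], [278.4, 262.6], [278.7, 256.9]]
board [[214.1, 137.3], [213.1, 140.7], [217.4, 146.7], [217.4, 149.7], [210.3, 152.2], [210.2, 154.7], [230.2, 185.6], [260.8, 177.7], [238.7, 145.9], [227.4, 147.1], [221.9, 138.3], [218.8, 136.3]]
[[[120, 80, 51], [143, 93, 60], [148, 98, 62]], [[112, 72, 44], [139, 90, 58], [150, 99, 63]]]
```

View pics/m1.png

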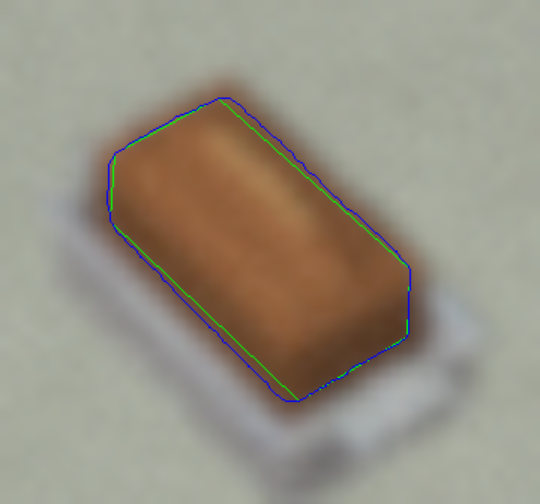

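View pics/m2.png

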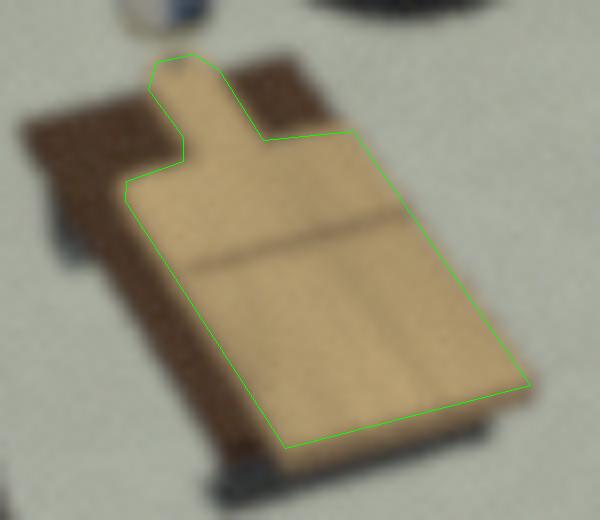

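Run:
```python
from h import *
r=dict(np.load("side0.npz"))
def show(name,pts,z,s,off):
    P=np.array([onz(r,((u+.5)/s-.5+off[0],(v+.5)/s-.5+off[1]),z) for u,v in pts]); print(name,P[:,:2].round(4).tolist());
    for i in range(len(P)):
        d=P[(i+1)%len(P)]-P[i]; print("  len %.4f ang %.3f"%(np.hypot(*d[:2]),np.arctan2(d[1],d[0])))
    print("  mean",P.mean(0).round(4)); return P
show("loaf top A B C D",[(95,150),(228,85),(418,262),(295,335)],.057,12,(245,235))
show("loaf ABC mid",[(95,150),(418,262)],.057,12,(245,235))
show("tin left edge",[(55,215),(280,475)],.033,12,(245,235))
show("board wide: nl nr fr fl",[(284,450),(532,385),(355,130),(122,182)],.088,8,(195,130))
show("strip",[(183,270),(408,208)],.088,8,(195,130))
show("handle root",[(183,160),(264,140)],.088,8,(195,130))
show("riser fl fr, nl nr",[(20,125),(293,52)],.07,8,(195,130))
show("riser left edge",[(20,125),(215,470)],.07,8,(195,130))
show("board near-bottom",[(284,470),(535,405)],.07,8,(195,130))
for n,uv,z in (("timer",(244.8,222),0.02),("tumbler base",(314,277),0.005),("can top",(215,119),.072)): print(n,onz(r,uv,z))
```

```text
loaf top A B C D [[0.4196, -0.3371], [0.4628, -0.3245], [0.492, -0.4036], [0.4516, -0.4184]]
  len 0.0449 ang 0.284
  len 0.0843 ang -1.218
  len 0.0431 ang -2.790
  len 0.0874 ang 1.945
  mean [ 0.4565 -0.3709  0.057 ]
loaf ABC mid [[0.4196, -0.3371], [0.492, -0.4036]]
  len 0.0983 ang -0.744
  len 0.0983 ang 2.398
  mean [ 0.4558 -0.3703  0.057 ]
tin left edge [[0.4079, -0.336], [0.4389, -0.4444]]
  len 0.1128 ang -1.292
  len 0.1128 ang 1.850
  mean [ 0.4234 -0.3902  0.033 ]
board wide: nl nr fr fl [[0.422, -0.0387], [0.5484, -0.0274], [0.5248, 0.2051], [0.3977, 0.1967]]
  len 0.1269 ang 0.089
  len 0.2337 ang 1.672
  len 0.1274 ang -3.076
  len 0.2366 ang -1.468
  mean [0.4732 0.0839 0.088 ]
strip [[0.4099, 0.1136], [0.5319, 0.1298]]
  len 0.1231 ang 0.132
  len 0.1231 ang -3.009
  mean [0.4709 0.1217 0.088 ]
handle root [[0.4323, 0.2062], [0.477, 0.2108]]
  len 0.0449 ang 0.104
  len 0.0449 ang -3.038
  mean [0.4546 0.2085 0.088 ]
riser fl fr, nl nr [[0.3618, 0.2894], [0.5189, 0.3125]]
  len 0.1588 ang 0.146
  len 0.1588 ang -2.996
  mean [0.4404 0.301  0.07  ]
riser left edge [[0.3618, 0.2894], [0.3916, -0.0218]]
  len 0.3127 ang -1.475
  len 0.3127 ang 1.666
  mean [0.3767 0.1338 0.07  ]
board near-bottom [[0.423, -0.0318], [0.5518, -0.0212]]
  len 0.1293 ang 0.082
  len 0.1293 ang -3.059
  mean [ 0.4874 -0.0265  0.07  ]
timer [ 0.43858315 -0.17601971  0.02      ]
tumbler base [ 0.5871839  -0.47908848  0.005     ]
can top [0.48340277 0.46869517 0.072     ]
```

Run:
```python
from h import *
r=dict(np.load("side0.npz"))
im=r["frame"][130:200,195:270].astype(float)
im=np.clip((im/255)**.5*255,0,255).astype(np.uint8)[:,:,::-1]
o=cv2.resize(im,None,fx=8,fy=8,interpolation=cv2.INTER_CUBIC)
cv2.imwrite("pics/g1.png",o)
```

```text
(no output)
```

View pics/g1.png

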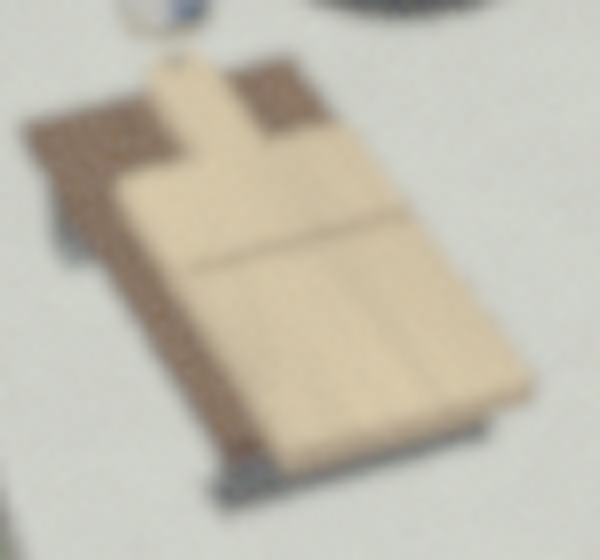

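Run:
```python
from h import *
r=dict(np.load("side0.npz"))
for n,p,z in (("brown nl",(212,455),.07),("far-left",(22,128),.07),("far-right",(295,55),.07),("leg bl",(222,508),0),("leg br",(485,435),0),("leg bl",(215,490),0)):
    print(n,onz(r,((p[0]+.5)/8-.5+195,(p[1]+.5)/8-.5+130),z).round(4))
c=np.array([.4565,-.372]); 
for dz,z in((.17,.25),(.055,.1)): pass
# IK for candidate poses
from scipy.spatial.transform import Rotation as R
def ori(y):  # jaw z along angle y (horizontal), tool y down
    z=np.array([np.cos(y),np.sin(y),0]); yy=np.array([0,0,-1.]); x=np.cross(yy,z)
    return R.from_matrix(np.c_[x,yy,z]).as_quat()
print(R.from_quat(get_obs()["orientation"]).as_matrix().round(3))
for nm,p,ys in(("loaf",(.4565,-.372,.2),(.33,.33+np.pi)),("place",(.48,.05,.2),(.1,.1+np.pi)),("handle",(.457,.26,.08),(.1,.1+np.pi)),("handle2",(.47,.13,.08),(.1,.1+np.pi))):
    for y in ys: 
        q=kinematics.solve_ik(np.array(p),ori(y)); print(nm,y,None if q is None else np.round(q,2))
```

```text
brown nl [ 0.393  -0.0105  0.07  ]
far-left [0.3623 0.2864 0.07  ]
far-right [0.5192 0.3093 0.07  ]
leg bl [0.4044 0.0309 0.    ]
leg br [0.5465 0.0459 0.    ]
leg bl [0.4045 0.0455 0.    ]
[[ 0.915 -0.     0.403]
 [-0.403 -0.001  0.915]
 [ 0.    -1.    -0.001]]
loaf 0.33 [-0.69  0.35  1.76 -0.    1.04 -1.02]
loaf 3.471592653589793 [-0.69  0.35  1.76 -0.    1.04  2.13]
place 0.1 [0.1  0.19 1.98 0.   0.97 0.  ]
place 3.241592653589793 None
handle 0.1 [ 0.51  0.43  1.97 -0.    0.74  0.41]
handle 3.241592653589793 [ 0.51  0.43  1.97 -0.    0.74 -2.73]
handle2 0.1 [ 0.27  0.38  2.05 -0.    0.7   0.17]
handle2 3.241592653589793 [ 0.27  0.38  2.05 -0.    0.7  -2.97]
```

```bash
cat >> h.py <<'E'
from scipy.spatial.transform import Rotation as R
def ori(y):
    z=np.array([np.cos(y),np.sin(y),0]); yy=np.array([0,0,-1.]); x=np.cross(yy,z)
    return R.from_matrix(np.c_[x,yy,z]).as_quat()
def st(t=""):
    o=get_obs(); print(t,"t%.2f"%o["time_s"],"pos",o["position"].round(4),"F",o["wrist_force"].round(1),"w %.4f"%o["gripper_width"]); return o
E
python3 - <<'E'
from h import *
r=dict(np.load("side0.npz")); print("kettle base",onz(r,(247,127),0))
bot.reach(np.array([.42,0,.26]),ori(.33)); st()
bot.reach(np.array([.4565,-.372,.16]),ori(.33)); st()
bot.servo_line(np.array([.4565,-.372,.085]),velocity=.15); st()
r=cam("side"); crop(r,215,200,110,100,5.4,"pics/p1.png"); np.savez("side1.npz",**r)
E
```

```text
kettle base [0.63503157 0.46704848 0.        ]
 t2.34 pos [0.4203 0.0005 0.2601] F [0.1 0.5 0.2] w 0.0853
 t3.78 pos [ 0.457  -0.371   0.1603] F [-0.   0.7  0.3] w 0.0854
 t4.43 pos [ 0.4571 -0.3719  0.0856] F [ 0.1 -0.3 -0.4] w 0.0853
```

View pics/p1.png

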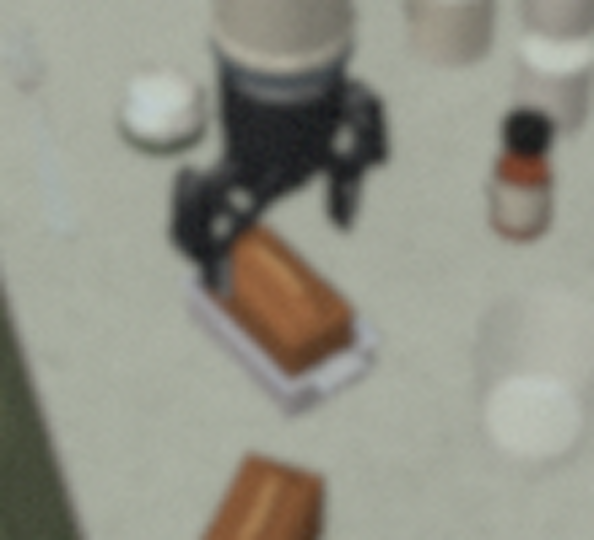

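The open fingers straddle the tin loaf, with tips at about (255,253) and (279,242) and the jaws square to its long sides. Descending and gripping.

Run:
```python
from h import *
P=np.array([.4565,-.372,.053])
bot.servo_line(P,velocity=.08); st("down")
hand.move_gripper(.048,30); o=st("grip")
if abs(o["gripper_width"]-.052)<.004:
    bot.servo_line(P+[0,0,.03],velocity=.08); st("up")
    bot.servo_line(P+[0,0,.14],velocity=.15); st("up2")
r=cam("side"); crop(r,200,170,130,110,5,"pics/p2.png")
```

```text
down t5.03 pos [ 0.4562 -0.3718  0.0524] F [-0.  -0.   0.1] w 0.0855
grip t5.45 pos [ 0.4569 -0.3723  0.0536] F [-0.7  0.5  4.9] w 0.0512
up t5.97 pos [ 0.4566 -0.3721  0.0835] F [-1.  -0.1 -2.8] w 0.0512
up2 t6.86 pos [ 0.4559 -0.3715  0.192 ] F [ 0.4 -0.2 -2.6] w 0.0512
```

View pics/p2.png

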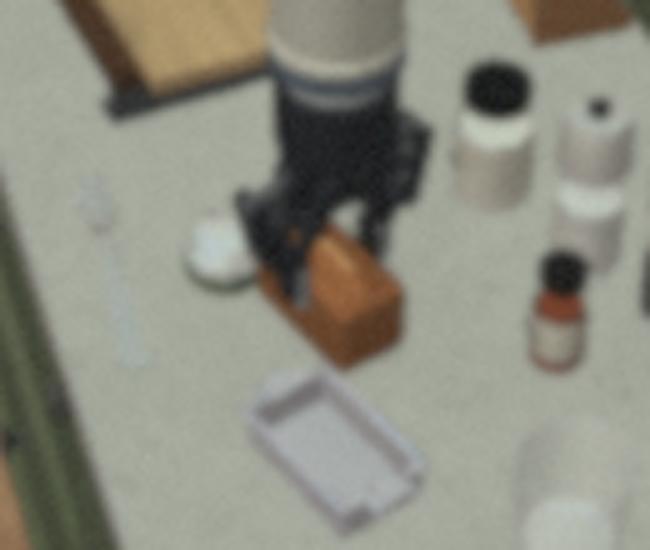

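Run:
```python
from h import *
r=dict(np.load("side0.npz"))
P=np.array([onz(r,((u+.5)/5-.5+200,(v+.5)/5-.5+170),.033) for u,v in ((248,412),(318,367),(424,470),(348,522))])
print(P.round(4)); print(P.mean(0))
for i in range(4):
    d=P[(i+1)%4]-P[i]; print(np.hypot(*d[:2]),np.arctan2(d[1],d[0]))
```

```text
[[ 0.4087 -0.334   0.033 ]
 [ 0.4668 -0.3085  0.033 ]
 [ 0.505  -0.4184  0.033 ]
 [ 0.4432 -0.4452  0.033 ]]
[ 0.45590989 -0.37652602  0.033     ]
0.06341094422794033 0.41436971578728626
0.1163220498831489 -1.2360957009907276
0.0673344555348905 -2.732478063708283
0.11634817426183205 1.8716412172610508
```

The loaf is held clear and the tin is empty. The tin centre from its rim, (0.456, -0.3765), agrees with the grasp to within 4 mm. Carrying to the board.

Run:
```python
from h import *
T=np.array([.4786,.051])
bot.servo_line(np.array([.45,-.15,.195]),ori(.2),velocity=.25)
bot.servo_line(np.array([*T,.18]),ori(.1),velocity=.22); st("above")
bot.servo_line(np.array([*T,.148]),velocity=.08); bot.dwell(.2); o=st("near")
r=cam("side"); crop(r,190,120,110,110,5,"pics/p3.png"); np.savez("side3.npz",**r)
```

```text
above t9.03 pos [0.4785 0.0502 0.1799] F [-1.1 -0.3 -1.3] w 0.0513
near t9.78 pos [0.479  0.051  0.1485] F [ 0.8 -0.3 -2.8] w 0.0512
```

View pics/p3.png

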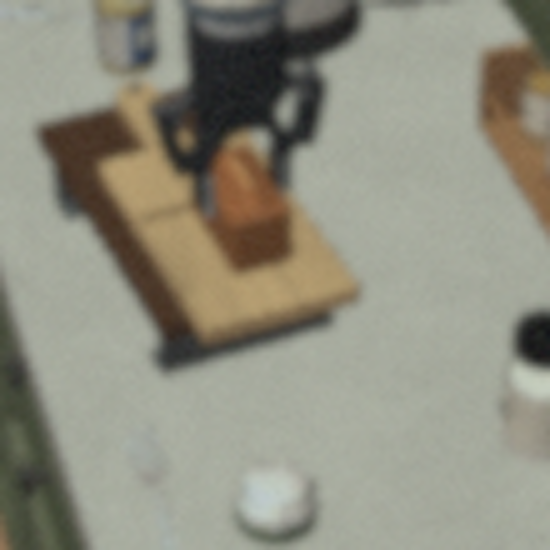

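The loaf hangs over the middle of the wide part, near-bottom edge at about (235,173) to (248,171), parallel to the board. Lowering it by feel.

Run:
```python
from h import *
T=np.array([.4786,.051]); z=.148
f0=np.mean([get_obs()["wrist_force"][2] for _ in range(3)])
while z>.1365:
    z-=.002 if z>.1405 else .0007
    bot.servo_line(np.array([*T,z]),velocity=.03); bot.dwell(.08)
    o=get_obs(); print("%.4f %.4f F %.2f"%(z,o["position"][2],o["wrist_force"][2]))
    if o["wrist_force"][2]>f0+1.8: break
bot.dwell(.15); st("touch")
hand.move_gripper(.062,20); st("rel")
hand.move_gripper(.085); st("open")
bot.servo_line(np.array([*T,.20]),velocity=.12); st("up")
r=cam("side"); crop(r,190,120,110,110,5,"pics/p4.png"); np.savez("side4.npz",**r)
```

```text
0.1460 0.1460 F -2.40
0.1440 0.1440 F -1.95
0.1420 0.1419 F -2.94
0.1400 0.1400 F -3.18
0.1393 0.1393 F -1.35
0.1386 0.1386 F -1.23
0.1379 0.1385 F 7.20
touch t12.31 pos [0.4786 0.051  0.1385] F [-3.4 -0.1  8. ] w 0.0517
rel t12.57 pos [0.4787 0.051  0.1379] F [ 1.   0.1 -0.4] w 0.0619
open t12.93 pos [0.4786 0.051  0.1379] F [ 0.   0.6 -0.3] w 0.0853
up t13.60 pos [0.4783 0.051  0.1996] F [ 0.4 -0.  -0.3] w 0.0850
```

View pics/p4.png

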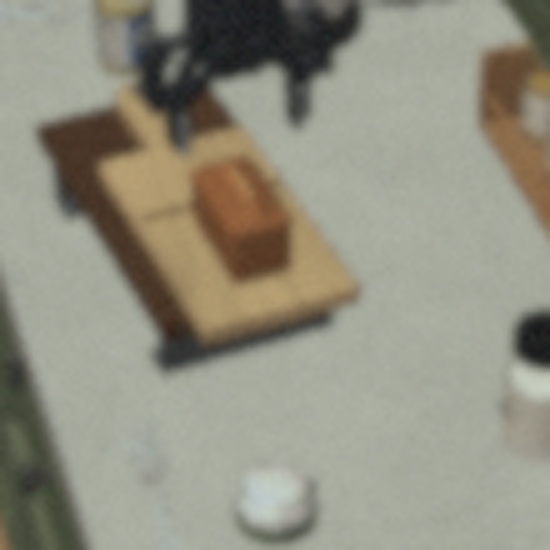

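Loaf upright and released on the board, near-bottom edge at about (238,176) to (247,173), clear of the strip. I'll check the handle centre line before gripping it.

Run:
```python
from h import *
r=dict(np.load("side0.npz"))
im,m,c,f=mask_area(r,(12,60,140),(30,170,255),(195,130,75,65))
h,w=m.shape
# handle cross-section along rows of the mask
for row in (75,90,105,120):
    xs=np.where(m[row,:])[0]; xs=xs[xs<300]
    a,b=[onz(r,f([x,row])[0],.088) for x in (xs.min(),xs.max())]
    print(row,a[:2].round(4),b[:2].round(4),"mid",((a+b)/2)[:2].round(4),"expected x",round(.4715-.1*(((a+b)/2)[1]-.1218),4))
r=dict(np.load("side4.npz"))
a,b=[onz(r,((u+.5)/5-.5+190,(v+.5)/5-.5+120),.088) for u,v in((240,281),(289,266))]
print("loaf near edge",a[:2],b[:2]); 
mid=(a+b)[:2]/2; y=np.array([-.0998,.995]); x=np.array([.995,.0998]); d=mid-[.4715,.1218]; print("loaf in board x,y", d@x, d@y+.0475)
```

```text
75 [0.4335 0.2883] [0.4692 0.2768] mid [0.4514 0.2826] expected x 0.4554
90 [0.4307 0.2743] [0.4693 0.2619] mid [0.45   0.2681] expected x 0.4569
105 [0.4341 0.2584] [0.4709 0.2466] mid [0.4525 0.2525] expected x 0.4584
120 [0.4354 0.2434] [0.4725 0.2315] mid [0.4539 0.2374] expected x 0.4599
loaf near edge [0.46534121 0.01137235] [0.50682341 0.01790907]
loaf in board x,y 0.003814903506614264 -0.060578810734866845
```

Run:
```python
from h import *
H=np.array([.4555,.258])
bot.servo_line(np.array([*H,.20]),ori(.1),velocity=.2)
bot.servo_line(np.array([*H,.093]),velocity=.12); st("down")
hand.move_gripper(.030,50); st("grip"); bot.dwell(.2); st()
r=cam("side"); crop(r,190,110,110,110,5,"pics/p5.png"); np.savez("side5.npz",**r)
```

```text
down t15.88 pos [0.456  0.2582 0.0936] F [ 1.   0.6 -0.1] w 0.0852
grip t16.40 pos [0.4556 0.2581 0.0935] F [-1.4 -0.3  5.8] w 0.0345
 t16.60 pos [0.4556 0.2581 0.0935] F [-1.1 -0.1  4.9] w 0.0347
```

View pics/p5.png

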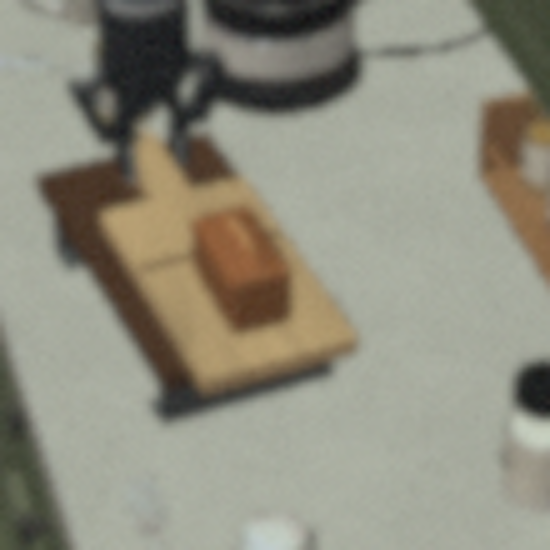

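Handle gripped at 34.7 mm opening with about 5 N of down-push. Sliding most of the way, then re-measuring.

Run:
```python
from h import *
o=get_obs(); P0=np.array([.4555,.258,.093]); d=np.array([.102,-.995,0])
bot.servo_line(P0+.06*d,velocity=.06); st()
bot.servo_line(P0+.112*d,velocity=.05); bot.dwell(.2); st()
r=cam("side"); crop(r,200,120,80,90,6.6,"pics/p6.png"); np.savez("side6.npz",**r)
```

```text
t17.80 pos [0.4623 0.1987 0.0935] F [0.5 3.7 6.2] w 0.0347
 t19.19 pos [0.4676 0.1471 0.0935] F [-0.3  4.3  6.4] w 0.0348
```

View pics/p6.png

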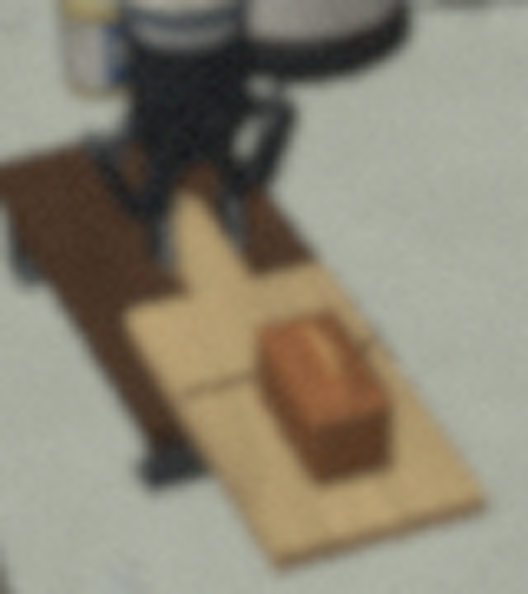

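Run:
```python
from h import *
r=dict(np.load("side6.npz"))
im=r["frame"][165:210,210:250].astype(float)
im=np.clip((im/255)**.5*255,0,255).astype(np.uint8)[:,:,::-1]
o=cv2.resize(im,None,fx=13,fy=13,interpolation=cv2.INTER_CUBIC)
cv2.imwrite("pics/g2.png",o)
```

```text
(no output)
```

View pics/g2.png

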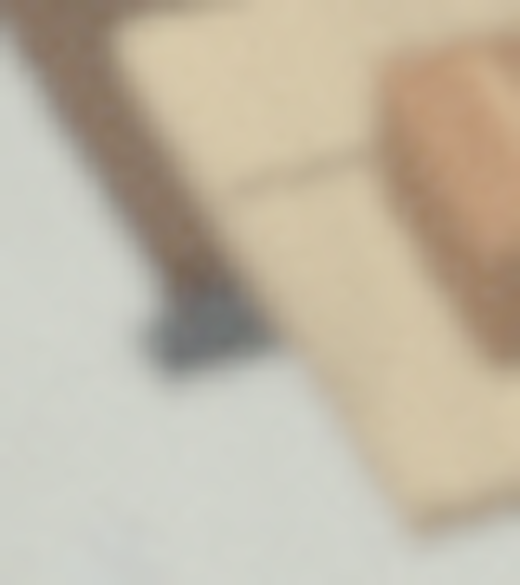

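```bash
cat > m.py <<'E'
from h import *
def vedge(r,cols,va,vb,z,sign):
    """half-level crossing along column between rows v(a..b) (functions of col); sign +1 bright->dark going down"""
    g=cv2.GaussianBlur(r["frame"].astype(np.float32).mean(2),(0,0),.6); P=[]
    for u in cols:
        v=np.arange(va(u),vb(u),.05); p=cv2.remap(g,np.full((1,len(v)),u,np.float32),v[None].astype(np.float32),cv2.INTER_LINEAR)[0]
        hi,lo=(p[0],p[-1]); mid=(hi+lo)/2
        i=np.where((p[:-1]-mid)*(p[1:]-mid)<=0)[0]
        if len(i) and abs(hi-lo)>15: P.append([*onz(r,(u,v[i[0]]),z)[:2]])
    return np.array(P)
def darkline(r,cols,vc,hw,z):
    g=r["frame"].astype(np.float32).mean(2); P=[]
    for u in cols:
        v=np.arange(vc(u)-hw,vc(u)+hw,.1); p=cv2.remap(g,np.full((1,len(v)),u,np.float32),v[None].astype(np.float32),cv2.INTER_LINEAR)[0]
        w=np.clip(np.percentile(p,70)-p,0,None); P.append(onz(r,(u,(w*v).sum()/w.sum()),z)[:2])
    return np.array(P)
def fit(P,x0):
    k=np.polyfit(P[:,0],P[:,1],1); res=P[:,1]-np.polyval(k,P[:,0]); k=np.polyfit(P[abs(res)<.004,0],P[abs(res)<.004,1],1)
    return "n%d yaw %.3f y(x=%.3f)=%.4f rms %.4f"%(len(P),np.arctan(k[0]),x0,np.polyval(k,x0),np.std(P[abs(res)<.004,1]-np.polyval(k,P[abs(res)<.004,0])))
L=lambda a,b:(lambda u:a[1]+(b[1]-a[1])*(u-a[0])/(b[0]-a[0]))
E
python3 - <<'E'
from m import *
r0=dict(np.load("side0.npz")); r=dict(np.load("side6.npz"))
m2=lambda u,v:((u+.5)/8-.5+195,(v+.5)/8-.5+130)
e=L(m2(22,126),m2(293,54))
cols=[*np.arange(199,212,.5),*np.arange(224,231,.5)]
print("far edge",fit(vedge(r0,cols,lambda u:e(u)-3.5,lambda u:e(u)+3.5,.07,1),.44))
s=L(m2(183,270),m2(408,208)); print("strip0",fit(darkline(r0,np.arange(221,244,.5),s,3,.088),.4715))
p6=lambda u,v:((u+.5)/6.6-.5+200,(v+.5)/6.6-.5+120)
s=L(p6(185,392),p6(375,345)); print("strip6",fit(darkline(r,[*np.arange(231,237.5,.5)],s,3,.088),.483))
s=L(p6(185,392),p6(375,345)); print("strip6all",fit(darkline(r,[*np.arange(231,237.5,.5),256,256.5],s,3,.088),.483))
for nm,rr,a,b,z in(("near end top0",r0,m2(284,450),m2(532,385),.088),):
    pass
E
```

```text
far edge n40 yaw 0.129 y(x=0.440)=0.3026 rms 0.0010
strip0 n46 yaw 0.121 y(x=0.471)=0.1199 rms 0.0008
strip6 n13 yaw 0.125 y(x=0.483)=0.0093 rms 0.0004
strip6all n15 yaw 0.005 y(x=0.483)=0.0051 rms 0.0010
```

Run:
```python
from m import *
r=dict(np.load("side6.npz"))
# average rgb along direction parallel to end edge (slope of edge in image), between riser left edge and board
for nm,edge in(("hyp y=.005 edge",(.475,.005)),):
    x=np.array([np.cos(.115),np.sin(.115)]); y=np.array([-x[1],x[0]])
    for t in np.arange(.03,-.05,-.003):
        v=[]
        for s in np.arange(-.075,-.060,.002):
            p=np.array(edge)+s*x+t*y
            uv=proj(r,[*p,.07])[0]
            v.append(cv2.remap(r["frame"].astype(np.float32),np.array([[uv[0]]],np.float32),np.array([[uv[1]]],np.float32),cv2.INTER_LINEAR)[0,0])
        print("t %.3f"%t,np.mean(v,0).round(0),np.round(uv,1))
```

```text
t 0.030 [78. 59. 45.] [223.2 179.6]
t 0.027 [77. 58. 44.] [223.5 180. ]
t 0.024 [77. 59. 44.] [223.7 180.4]
t 0.021 [77. 59. 44.] [224.  180.9]
t 0.018 [77. 58. 44.] [224.3 181.3]
t 0.015 [76. 57. 43.] [224.5 181.8]
t 0.012 [76. 58. 43.] [224.8 182.2]
t 0.009 [76. 57. 42.] [225.1 182.7]
t 0.006 [73. 55. 41.] [225.4 183.1]
t 0.003 [71. 54. 40.] [225.7 183.6]
t 0.000 [67. 51. 38.] [225.9 184. ]
t -0.003 [64. 49. 37.] [226.2 184.5]
t -0.006 [62. 48. 37.] [226.5 184.9]
t -0.009 [60. 47. 38.] [226.8 185.4]
t -0.012 [58. 47. 40.] [227.1 185.8]
t -0.015 [56. 48. 42.] [227.3 186.3]
t -0.018 [54. 49. 45.] [227.6 186.7]
t -0.021 [55. 52. 49.] [227.9 187.2]
t -0.024 [55. 54. 51.] [228.2 187.7]
t -0.027 [55. 54. 52.] [228.5 188.1]
t -0.030 [54. 54. 52.] [228.8 188.6]
t -0.033 [54. 54. 52.] [229. 189.]
t -0.036 [55. 55. 53.] [229.3 189.5]
t -0.039 [57. 58. 55.] [229.6 190. ]
t -0.042 [64. 65. 61.] [229.9 190.4]
t -0.045 [76. 78. 72.] [230.2 190.9]
t -0.048 [93. 95. 88.] [230.5 191.4]
```

The lit top to darker end-face shading step falls at t≈0. So the riser's end edge is at (0.475, 0.005), which agrees with the far edge minus 300 mm; my first near-corner reading had included the end face. The strip is 3.4 mm short of the edge and square to within about 0.01 rad. Sliding the rest.

Run:
```python
from m import *
P0=np.array([.4555,.258,.093]); d=np.array([.11,-.994,0])
bot.servo_line(P0+.112*np.array([.102,-.995,0])+.0034*d,velocity=.02); bot.dwell(.5); st()
r=cam("side"); np.savez("side7.npz",**r); crop(r,200,110,90,100,6,"pics/p7.png")
p6=lambda u,v:((u+.5)/6.6-.5+200,(v+.5)/6.6-.5+120)
s0=L(p6(185,392),p6(375,345)); s=lambda u:s0(u-.35)+.6
for xx in(.4834,): print("strip7",fit(darkline(r,np.arange(231.5,237.5,.5),s,3,.088),xx),"edge y",.005+(xx-.475)*.1155)
r0=dict(np.load("side0.npz"))
for n,b in(("timer",(225,205,40,35)),("can",(203,108,26,30)),("tumbler",(295,250,40,45))):
    x,y,w,h=b; print(n,"mean abs diff",np.abs(r["frame"][y:y+h,x:x+w].astype(int)-r0["frame"][y:y+h,x:x+w]).mean().round(2))
bot.dwell(.3); st()
```

```text
t20.06 pos [0.4679 0.1438 0.0935] F [-0.9  5.4  6. ] w 0.0344
strip7 n12 yaw 0.053 y(x=0.483)=0.0039 rms 0.0005 edge y 0.005970200000000002
timer mean abs diff 2.56
can mean abs diff 23.13
tumbler mean abs diff 1.98
 t20.41 pos [0.4679 0.1438 0.0935] F [-2.   5.   6.2] w 0.0345
```

View pics/p7.png

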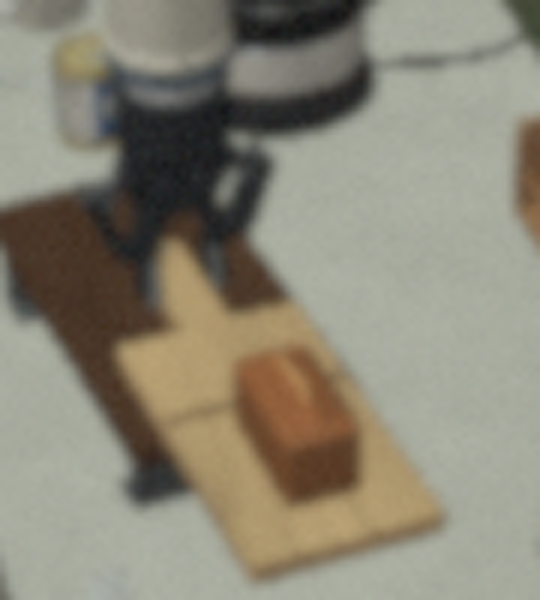

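Run:
```python
from m import *
r0=dict(np.load("side0.npz")); r6=dict(np.load("side6.npz")); r7=dict(np.load("side7.npz")); r=r7
print("can",np.abs(r7["frame"][115:132,207:217].astype(int)-r0["frame"][115:132,207:217]).mean())
p7=lambda u,v:((u+.5)/6-.5+200,(v+.5)/6-.5+110)
p6=lambda u,v:((u+.5)/6.6-.5+200,(v+.5)/6.6-.5+120)
x=np.array([.9934,.1147]); y=np.array([-x[1],x[0]])
for nm,rr,a,b in(("6",r6,p6(185,392),p6(252,377)),("7",r7,p7(170,418),p7(232,405))):
    P=darkline(rr,np.arange(a[0]+1.2,b[0]-1,.4),L(a,b),2.2,.088); Q=(P-[.475,.005]); print(nm,"strip in edge frame y mean %.4f"%(Q@y).mean(),"x range",(Q@x).min().round(3),(Q@x).max().round(3),(Q@y).round(4)[::3])
# near end lower/top edge & shoulder, in edge frame
def redge(rr,a,b,z,horizontal=True,lo=-3,hi=3):
    e=L(a,b); P=vedge(rr,np.arange(min(a[0],b[0])+2,max(a[0],b[0])-2,.5),lambda u:e(u)+lo,lambda u:e(u)+hi,z,1); Q=P-[.475,.005]; k=np.polyfit(Q@x,Q@y,1); return k.round(4),len(P)
print("near end bottom edge7 (slope rel riser, y)",redge(r7,p7(262,580),p7(438,527),.07))
print("shoulder left/right7",redge(r7,p7(235,305),p7(285,300),.088))
# left side edge of board above the riser
a,b=p7(118,350),p7(255,575); g=r7["frame"].astype(np.float32).mean(2); P=[]
for v in np.arange(a[1]+4,b[1]-4,.5):
    u0=a[0]+(b[0]-a[0])*(v-a[1])/(b[1]-a[1]); u=np.arange(u0-3,u0+3,.05)
    p=cv2.remap(r7["frame"][:,:,2].astype(np.float32)*-1+r7["frame"][:,:,0],u[None].astype(np.float32),np.full((1,len(u)),v,np.float32),cv2.INTER_LINEAR)[0]
    m=(p[0]+p[-1])/2; i=np.where((p[:-1]-m)*(p[1:]-m)<=0)[0]
    if len(i): P.append(onz(r7,(u[i[0]],v),.085)[:2])
P=np.array(P); k=np.polyfit(P[:,1],P[:,0],1); print("left edge yaw",-np.arctan(k[0]))
```

```text
can 2.1
6 strip in edge frame y mean 0.0031 x range -0.047 -0.015 [0.0027 0.0039 0.0035 0.0026 0.0031 0.0029 0.0032]
7 strip in edge frame y mean -0.0000 x range -0.047 -0.014 [-0.001  -0.0002  0.0009  0.0008 -0.0007 -0.0003 -0.0004]
near end bottom edge7 (slope rel riser, y) (array([-0.0194, -0.1523]), 51)
shoulder left/right7 (array([-0.1781,  0.0976]), 9)
left edge yaw 0.11079807665307297
```

Strip at 0.0 mm from the edge, with the board yaw (0.111) and end slope matching the riser's. The far end is at -152 mm against the nominal -150 mm, so the board is flat. Timer, tumbler and can are unmoved. Handing in.

Run:
```python
from m import *
from workcell import hand_in
r=dict(np.load("side7.npz"))
a,b=[onz(r,((u+.5)/6-.5+200,(v+.5)/6-.5+110),.088)[:2] for u,v in((297,503),(357,485))]
x=np.array([.9934,.1147]); y=np.array([-x[1],x[0]]); q=(a+b)/2-[.475,.005]; print("loaf rel edge x,y",q@x,q@y+.0475)
st(); hand_in()
```

```text
loaf rel edge x,y 0.010856645125243468 -0.05967943589873877
 t20.41 pos [0.4679 0.1438 0.0935] F [-2.   5.   6.2] w 0.0345
the job is handed in; nothing more can be done
```

The loaf is on the bread board, and I slid the board along the riser until its strip lay over the riser's end edge. I handed in at 20.4 s, still gripping the handle. `hand_in()` gives no verdict, so what follows is from my own last checks.

**What I did:** I lifted the loaf out of the tin (of the three loaves, the only one in a tin and the one farthest left). I lowered it onto the board until I felt contact (about 8 N) and let go. I then took the handle and slid the board about 115 mm along the riser.

**Last checks:**

| Check | Result |
|---|---|
| Strip to riser's end edge | about 0 mm |
| Squareness to riser | within about 0.02 rad by the board's left edge and near end |
| Board sideways offset | about 9 mm (worked out from an earlier measurement) |
| Loaf on the board | centre about 60 mm beyond the strip, within about 5 mm of the board's middle |
| Grip on the handle | 34.5 mm opening, board pressed onto the riser with about 6 N |
| Egg timer, tumbler, small tin can | picture unchanged at each |

**What disagreed:**
- **Riser edge:** my first reading of the riser's near corner was about 7 mm off because it took in the darker end face. I corrected it using the shading step on the riser and the riser's 300 mm length.
- **Loaf position:** the camera puts it about 15 mm nearer the strip than the 75 mm I aimed for. That is inside the 30–125 mm limit, but the loaf's near end may reach about to the strip.
- **Weak fits:** one fit of the strip (0.053 rad, about 0.06 off the riser's angle) and one of the handle-side shoulder disagreed on squareness. Both used few or noisy pixels, so I relied on the longer edges.

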